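# Unstack the drill bit cases into their rack bays

### The arm

A 6-joint arm with a two-finger parallel gripper is mounted at the origin on the work surface. World frame = base frame: x ahead of the robot, y to its left, z up, the work surface at z = 0. Lengths are in m, angles in rad, forces in N, time in s.
With the tool pointing down it reaches from about 0.25 to 0.725 m from the base axis. Payload 4 kg.
Tool frame: the origin (TCP) lies on the centre line of the jaws, within the pads' length; the fingertips stand 17 mm ahead of it and the grasp point (between the pads) lies 2 mm behind it; z points along the fingers, y is the line along which they close (so a half turn about z gives the same grasp; the last joint's range is limited). The gripper opens to 85 mm and grips with 20 to 120 N. Pads are 22 mm wide; open, the fingers measure 114 mm over their backs; the gripper's body (76 mm by 85 mm) begins 54 mm behind the grasp point. The pads swing forward as they close: fully open they stand 13 mm farther back than shut.
Start: joints at [-1.194, 0.241, 0.005, 1.335, 0, 1.571], TCP at [0.184, -0.465, 0.248] pointing down, gripper open.
Joint ranges: [-2.72, 2.72], [-1.05, 1.87], [-1.09, 1.28], [-1.99, 2.15], [-1.42, 1.44], [-3.14, 3.14]. Speed limits (rad/s): [2.79, 2.79, 3.14, 3.14, 3.14, 3.14].

### API

Orientations are given as a unit quaternion [x, y, z, w].
In Python, from workcell import get_obs, imaging, order gives the robot as it stands.
- The arm moves only by the tool apply_moves, never from a script. Its argument "targets" is a list that holds one entry, the list of rows, each a list of 5 numbers: the shift along the world's x, y, z in units of 40 mm (1.0 is 40 mm), then the turn about the world's z in degrees, then the gripper command: -1 is shut, 1 is fully open, values between are in proportion. In form: [[[dx, dy, dz, turn, fingers], ...]]. A call has 1 to 8 rows; each row shifts and turns the commanded pose from where the row before left it; what a row does not reach is not made up. A row lasts 1/12 s, in which the tool goes at most 41.7 mm and 7.16 degrees, less where a joint would pass 70% of its speed; a pose out of reach is approached as far as the arm can. A call is refused whole if a number of a shift passes 1 or a number of a turn 7.16, either way. A call with a gripper value outside its range is refused whole. The fingers move at their own pace and stop on an object; the grip force is fixed at half the most. Time passes only in rows, so rows that do not move let the fingers close. It gives the time, the measured TCP pose, the force, the opening and the grip force at its end, in the units of the state.
- get_obs(): the state, without advancing time (a new reading comes with each control period).
- imaging.camera(name): name is "scene" or "top" or "wrist"; returns (picture, depth): 480x640x3 uint8, blue, green, red; 480x640 float32, m along the optical axis (not along the pixel's ray), 0 where there is no reading.
- imaging.get_calibration(name): a dict with "camera_matrix" (3x3 intrinsics, pixels), "eye" and "rotation" of the camera in the world; the wrist camera has in their place "hand_eye" (4x4, takes a point from camera to tool coordinates, whose origin is the TCP and whose axes are the flange's). Camera axes: x right, y down, z forward; pixel columns grow to the right and rows downward; lengths in m; the calibration is good to about 2 mm. A picture is of the moment at which its call begins: read the wrist's pose just before it. get_calibration takes no time and is no camera call.
- order.job_done(): hands the job in; it is judged then, once.
The state is a dict: "clock": time; "joint_pos": joint angles; "joint_vel": joint speeds; "tau": joint torques, N m; "eef_pos": TCP position; "tool_rot": TCP orientation; "ft_force": force on the tool from outside, world axes, zero at the start; "ft_torque": the same for the moment, N m; "grip_width": finger opening in m; "grasp_force": force on a finger pad.
Only numpy, scipy, OpenCV 4.12 (cv2) and the standard library are available. Lean on these libraries where they do the work, as an engineer would, in place of code of your own. Each camera call takes 0.05 s, during which the arm holds its last target. There are 200 camera calls.

### The job

Take the stack of four drill bit cases apart from the top, one at a time, and put each away in the rack bay of its own colour (green, then red, then yellow, then blue), lying flat on the bay's floor inside the rims, lid up; either end may face forward. Do not tip a case over, leave the cases already put away in their bays, and leave the pencil cup and the screw dispenser where they stand.

Things in the scene. Friction and masses are not known exactly. Their poses are not given: they have to be found in the camera images.
- case_green_center (a point): Centre (half-way up) of the green drill bit case: a closed, rigid green plastic box 70 mm long (its x axis) x 46 mm wide (y) x 40 mm tall (z up), 140 g give or take a quarter, loose, with a black lid seam and small latches drawn at the middle of its flat long sides. At the start it is the top of the stack, on the red case. The four cases lie roughly lengthwise on one another, the shorter on the longer, not quite squarely.
- case_red_center (a point): Centre (half-way up) of the red drill bit case: a closed, rigid red plastic box 100 mm long (its x axis) x 46 mm wide (y) x 40 mm tall (z up), 200 g give or take a quarter, loose, with a black lid seam and small latches drawn at the middle of its flat long sides. At the start it lies on the yellow case. The four cases lie roughly lengthwise on one another, the shorter on the longer, not quite squarely.
- case_yellow_center (a point): Centre (half-way up) of the yellow drill bit case: a closed, rigid yellow plastic box 130 mm long (its x axis) x 46 mm wide (y) x 40 mm tall (z up), 260 g give or take a quarter, loose, with a black lid seam and small latches drawn at the middle of its flat long sides. At the start it lies on the blue case. The four cases lie roughly lengthwise on one another, the shorter on the longer, not quite squarely.
- case_blue_center (a point): Centre (half-way up) of the blue drill bit case: a closed, rigid blue plastic box 160 mm long (its x axis) x 46 mm wide (y) x 40 mm tall (z up), 320 g give or take a quarter, loose, with a black lid seam and small latches drawn at the middle of its flat long sides. At the start it is the bottom of the stack, on the bench. The four cases lie roughly lengthwise on one another, the shorter on the longer, not quite squarely.
- bay_green: Rack bay for the green case, fixed to the bench: a shallow tray with a green floor and black rims, outer 94 mm (its x axis) x 70 mm (y). Origin at the centre of its underside, z up. Floor top 4 mm above the origin; rims 4 mm thick rise 6 mm above the floor and leave 86 x 62 mm inside, 8 mm clear on every side of the case. The middle 50 mm of both long sides has no rim, leaving room for fingers.
- bay_red: Rack bay for the red case, fixed to the bench: a shallow tray with a red floor and black rims, outer 124 mm (its x axis) x 70 mm (y). Origin at the centre of its underside, z up. Floor top 4 mm above the origin; rims 4 mm thick rise 6 mm above the floor and leave 116 x 62 mm inside, 8 mm clear on every side of the case. The middle 50 mm of both long sides has no rim, leaving room for fingers.
- bay_yellow: Rack bay for the yellow case, fixed to the bench: a shallow tray with a yellow floor and black rims, outer 154 mm (its x axis) x 70 mm (y). Origin at the centre of its underside, z up. Floor top 4 mm above the origin; rims 4 mm thick rise 6 mm above the floor and leave 146 x 62 mm inside, 8 mm clear on every side of the case. The middle 50 mm of both long sides has no rim, leaving room for fingers.
- bay_blue: Rack bay for the blue case, fixed to the bench: a shallow tray with a blue floor and black rims, outer 184 mm (its x axis) x 70 mm (y). Origin at the centre of its underside, z up. Floor top 4 mm above the origin; rims 4 mm thick rise 6 mm above the floor and leave 176 x 62 mm inside, 8 mm clear on every side of the case. The middle 50 mm of both long sides has no rim, leaving room for fingers.
- pencil_cup_center (a point): Bystander: centre of a loose wooden pencil cup, 72 mm across and 95 mm tall, pencils standing out of it to 160 mm above the bench.
- screw_dispenser_center (a point): Bystander: centre of a loose clear screw dispenser with a grey foot and a white push button on top, 70 x 60 mm, 96 mm tall.
Mind the look-alikes: they are no part of the job. Several things have the shape of the bay_blue; the one meant has the colours described above. What is shaped like the part that bears case_yellow_center but pink is not meant.

How it is judged:
On the way, in this order (a step that is already met when the one before it is completed fails the run):
1. the green case lies flat in the green bay (horizontal distance between case_green_center and bay_green below 0.014 m and z of case_green_center in the frame of bay_green between 0.021 and 0.027 m and angle between case_green_center's own z axis and vertical below 0.06 rad and angle between the x axis of case_green_center and the x axis of bay_green, either way round below 0.3 rad), for 0.2 s.
2. the red case lies flat in the red bay, with the green still in place (all of step 1 and horizontal distance between case_red_center and bay_red below 0.014 m and z of case_red_center in the frame of bay_red between 0.021 and 0.027 m and angle between case_red_center's own z axis and vertical below 0.06 rad and angle between the x axis of case_red_center and the x axis of bay_red, either way round below 0.3 rad), for 0.2 s.
3. the yellow case lies flat in the yellow bay, with the green, red still in place (all of step 2 and horizontal distance between case_yellow_center and bay_yellow below 0.014 m and z of case_yellow_center in the frame of bay_yellow between 0.021 and 0.027 m and angle between case_yellow_center's own z axis and vertical below 0.06 rad and angle between the x axis of case_yellow_center and the x axis of bay_yellow, either way round below 0.3 rad), for 0.2 s.
4. the blue case lies flat in the blue bay, with the green, red, yellow still in place (all of step 3 and horizontal distance between case_blue_center and bay_blue below 0.014 m and z of case_blue_center in the frame of bay_blue between 0.021 and 0.027 m and angle between case_blue_center's own z axis and vertical below 0.06 rad and angle between the x axis of case_blue_center and the x axis of bay_blue, either way round below 0.3 rad), for 0.2 s.
At the end, for the whole second after the job is handed in: Each of the four cases lies flat (within 0.06 rad) and lid up on the floor of the bay of its own colour, inside the rims (centre within 14 mm of the bay's centre, its length along the bay's within 0.3 rad), released and at rest (all of step 4 and linear speed of each of case_green, case_red, case_yellow, case_blue below 0.02 m/s and angular speed of each of case_green, case_red, case_yellow, case_blue below 0.2 rad/s); the robot touches nothing.
It fails at once if a case is tipped over (angle between any of case_green_center, case_red_center, case_yellow_center, case_blue_center's own z axis and vertical above 0.8 rad).
It fails at once if the pencil cup is pushed away or knocked over (distance of pencil_cup_center from where it was at the start of the episode above 0.02 m or angle between pencil_cup_center's own z axis and vertical above 0.5 rad).
It fails at once if the screw dispenser is pushed away or knocked over (distance of screw_dispenser_center from where it was at the start of the episode above 0.02 m or angle between screw_dispenser_center's own z axis and vertical above 0.5 rad).
It also fails if it takes over 120 s, if anything falls off the work surface, if the arm or the gripper's body presses on something with over 40 N, if the wrist force passes 120 N, or if a joint passes its speed limit or range.

## Working session

There is one attempt and no reset: what is moved stays moved. The work goes in short steps, Python scripts to look and compute and a tool call to move; the robot and the scene stay as the last step left them, time stands still between calls to the robot, and variables do not carry over. Pictures are saved under pics/ and viewed, at most 14 in all, crops included, and the job is handed in when it is done.

Besides the shell and the picture viewer there is one more tool, called after "Emit:" by a JSON object that holds its "api" and its "payload", one argument or row to a line. apply_moves: Moves the arm, as the interface text tells. Its arguments: {"type":"object","properties":{"targets":{"type":"array","items":{"type":"array","items":{"type":"array","items":{"type":"number"}}}}},"required":["targets"]}

```bash
mkdir -p pics; ls; python3 - <<'E'
from workcell import get_obs, imaging
import cv2,numpy as np
for n in("scene","top"):
    p,d=imaging.camera(n); cv2.imwrite(f"pics/{n}0.png",p); np.save(f"pics/{n}0.npy",d)
    c=imaging.get_calibration(n); print(n,c)
o=get_obs(); print(o["clock"],o["eef_pos"],o["tool_rot"],o["grip_width"])
E
```

```text
pics
scene {'camera_matrix': array([[450.12308682,   0.        , 324.82093645],
       [  0.        , 450.12308682, 249.6564649 ],
       [  0.        ,   0.        ,   1.        ]]), 'eye': array([ 0.81619755, -0.58480374,  1.00164085]), 'rotation': array([ 0.92063677,  0.22672615, -0.07671149, -0.30844537])}
top {'camera_matrix': array([[441.35663625,   0.        , 310.62784269],
       [  0.        , 441.35663625, 241.70601323],
       [  0.        ,   0.        ,   1.        ]]), 'eye': array([ 0.39452586, -0.00804588,  1.42982783]), 'rotation': array([ 0.71087783, -0.7016136 ,  0.03090741, -0.03789185])}
0.1 [ 0.18377144 -0.46442901  0.24750536] [ 9.82306369e-01  1.87278686e-01 -1.76498306e-04 -9.27708558e-04] 0.08569630036326478
```

View pics/scene0.png

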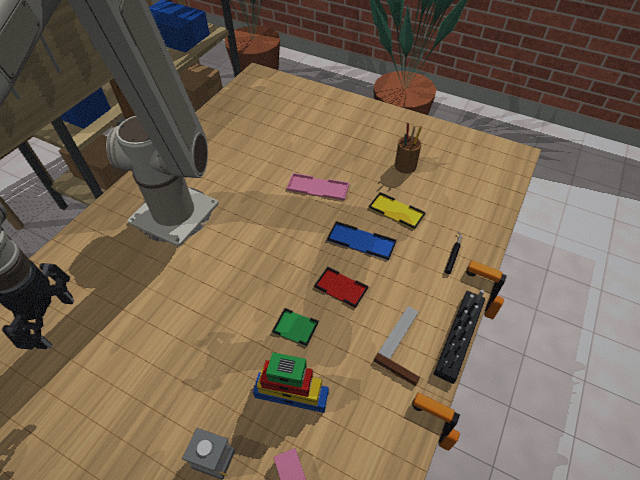

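View pics/top0.png

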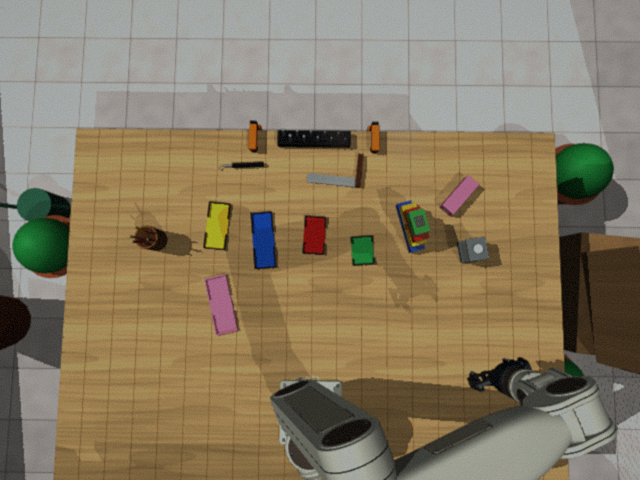

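Candidates: the stack (top ≈(413,225)) holds the cases. The pink case at (461,196) is a decoy. Bays: green (362,250), red (315,235), blue (263,240) and yellow (217,226). The pink bay-shaped tray at (222,305) is a decoy. The cup is at (150,238) and the dispenser at (474,249).

```bash
cat > h.py <<'E'
import cv2,numpy as np
from workcell import get_obs, imaging
from scipy.spatial.transform import Rotation as R
RNG={'green':(45,85),'red':(0,6),'yellow':(22,34),'blue':(100,125)}
def pose(n,o=None):
    c=imaging.get_calibration(n);K=c["camera_matrix"]
    if n=="wrist":
        T=np.eye(4);T[:3,:3]=R.from_quat(o["tool_rot"]).as_matrix();T[:3,3]=o["eef_pos"];T=T@c["hand_eye"]
        return K,T[:3,:3],T[:3,3]
    r=c["rotation"];r=R.from_quat(r).as_matrix() if np.size(r)==4 else r
    return K,r,c["eye"]
def cloud(d,K,Rm,t):
    v,u=np.indices(d.shape)
    P=np.stack([(u-K[0,2])/K[0,0]*d,(v-K[1,2])/K[1,1]*d,d],-1)
    return P@Rm.T+t
def mask(p,col):
    h=cv2.cvtColor(p,cv2.COLOR_BGR2HSV);a,b=RNG[col]
    m=(h[...,0]>=a)&(h[...,0]<=b)
    if col=='red': m|=h[...,0]>=174
    return m&(h[...,1]>130)&(h[...,2]>40)
def rect(P):
    (x,y),(w,h),a=cv2.minAreaRect((P[:,:2]*1000).astype(np.float32))
    if w<h: w,h,a=h,w,a+90
    a=(a+90)%180-90
    return [round(float(q),1) for q in (x,y,w,h,a)]
def find(p,W,col,z0,z1,box=None):
    m=mask(p,col)&(W[...,2]>z0)&(W[...,2]<z1)&(W[...,0]>.2)&(W[...,0]<.8)&(abs(W[...,1])<.7)
    if box is not None: m&=(W[...,0]>box[0])&(W[...,0]<box[1])&(W[...,1]>box[2])&(W[...,1]<box[3])
    n,l,s,_=cv2.connectedComponentsWithStats(m.astype(np.uint8),connectivity=8)
    if n<2: return None
    i=1+np.argmax(s[1:,4]);Q=W[l==i]
    return rect(Q),round(float(np.median(Q[:,2]))*1000,1),len(Q)
E
python3 - <<'E'
from h import *
for n in("top","scene"):
    p=cv2.imread(f"pics/{n}0.png");d=np.load(f"pics/{n}0.npy");W=cloud(d,*pose(n))
    print(n,np.median(W[300:420,350:450,2]) )
    for c in RNG: print(c,"bay",find(p,W,c,-.02,.02,(.2,.8,-.19,.5)),"case",find(p,W,c,-.01,.2,(.2,.8,-.5,-.19)))
    if n=="top":
        for u,v in((461,196),(474,249),(478,249),(150,238),(222,305),(140,235)): print((u,v),W[v,u].round(3))
    for i,c in enumerate(['blue','yellow','red','green']):
        print(c,'topface',find(p,W,c,.04*i+.034,.04*i+.05,(.2,.8,-.5,-.19)))
E
```

```text
top -5.439677669560883e-05
green bay ([507.4, -157.5, 88.3, 65.5, 2.5], 4.0, 520) case ([582.9, -307.8, 69.2, 46.9, 16.3], 159.1, 287)
red bay ([556.6, -3.2, 119.2, 68.0, -2.5], 4.2, 729) case ([541.3, -322.2, 47.2, 16.4, -80.8], 119.1, 79)
yellow bay ([582.8, 314.5, 151.2, 76.7, -3.7], 4.4, 954) case ([536.8, -320.4, 89.3, 44.9, 64.3], 76.3, 103)
blue bay ([538.3, 161.6, 179.1, 67.7, 6.4], 4.2, 1081) case ([529.7, -308.1, 77.9, 37.2, 50.6], 38.5, 73)
(461, 196) [ 0.683 -0.471  0.039]
(474, 249) [ 0.508 -0.486  0.101]
(478, 249) [ 0.508 -0.498  0.101]
(150, 238) [0.528 0.49  0.111]
(222, 305) [0.326 0.288 0.007]
(140, 235) [0.539 0.527 0.097]
blue topface ([513.3, -327.7, 44.0, 13.8, -83.8], 40.3, 49)
yellow topface ([640.4, -294.9, 46.6, 12.7, -72.3], 80.6, 61)
red topface ([541.1, -323.2, 45.9, 14.0, -76.1], 119.4, 71)
green topface ([583.1, -307.9, 69.0, 46.4, 16.7], 159.5, 256)
scene -0.00038767448978493935
green bay ([508.8, -158.8, 88.6, 64.6, 4.2], 3.0, 768) case ([584.3, -310.5, 68.7, 47.1, 15.7], 158.4, 759)
red bay ([557.1, -5.7, 117.9, 72.8, -3.3], 3.1, 927) case ([566.9, -294.7, 120.1, 92.7, 15.6], 117.2, 535)
yellow bay ([583.7, 313.8, 149.0, 79.3, -5.8], 3.0, 806) case ([599.8, -320.9, 140.6, 69.1, 42.9], 72.7, 545)
blue bay ([539.4, 159.9, 178.8, 71.5, 7.0], 3.0, 1087) case ([587.6, -313.4, 158.7, 45.3, 15.5], 29.4, 522)
blue topface ([656.6, -294.2, 45.0, 15.4, -75.5], 38.9, 144)
yellow topface ([622.6, -303.0, 53.7, 46.3, 15.0], 78.8, 227)
red topface ([582.9, -313.8, 98.9, 46.6, 16.3], 118.9, 320)
green topface ([584.2, -310.7, 68.7, 47.0, 16.2], 158.9, 597)
```

Emit:
{"api": "apply_moves", "payload": {
  "targets": [
    [[0.75,0.3,0,-1,1],[0.75,0.3,0,-1,1],[0.75,0.3,0,-1,1],[0.75,0.3,0,-1,1],[0.75,0.3,0,-1,1],[0.75,0.3,0,0,1],[0.75,0.3,0,0,1],[0.75,0.3,0,0,1]]
  ]
}}

```text
clock: 0.77
eef_pos: [0.4251, -0.3679, 0.2478]
tool_rot: [0.99, 0.144, -0.0, -0.0]
ft_force: [0.2, -0.7, 0.5]
grip_width: 0.0853
grasp_force: 0.0
```

Emit:
{"api": "apply_moves", "payload": {
  "targets": [
    [[0.75,0.3,0,0,1],[0.75,0.3,0,0,1],[0.75,0.3,0,0,1],[0.75,0.3,0,0,1],[0.75,0.3,0,0,1],[0.25,0,0,0,1],[0,0,0,0,1],[0,0,0,0,1]]
  ]
}}

```text
clock: 1.43
eef_pos: [0.5839, -0.3085, 0.247]
tool_rot: [0.989, 0.145, -0.001, -0.001]
ft_force: [-0.7, -0.5, -0.3]
grip_width: 0.0852
grasp_force: 0.0
```

```bash
cat > look.py <<'E'
import sys
from h import *
o=get_obs();p,d=imaging.camera("wrist");W=cloud(d,*pose("wrist",o))
t=R.from_quat(o["tool_rot"]).as_matrix()
print(o["clock"],(o["eef_pos"]*1000).round(1),"yaw",np.degrees(np.arctan2(t[1,0],t[0,0])).round(1))
x,y,_=o["eef_pos"];b=(x-.2,x+.2,y-.12,y+.12)
for a in sys.argv[1:]:
    c,z0,z1=a.split(',');print(a,find(p,W,c,float(z0),float(z1),b))
cv2.imwrite("pics/w%.1f.png"%o["clock"],p)
E
python3 look.py green,.15,.17 red,.11,.13
```

```text
1.4333 [ 583.9 -308.5  247. ] yaw 16.6
green,.15,.17 ([583.4, -309.7, 69.8, 45.1, 15.9], 159.1, 6350)
red,.11,.13 ([623.7, -301.0, 45.8, 15.7, -77.6], 119.2, 1394)
```

View pics/w1.4.png

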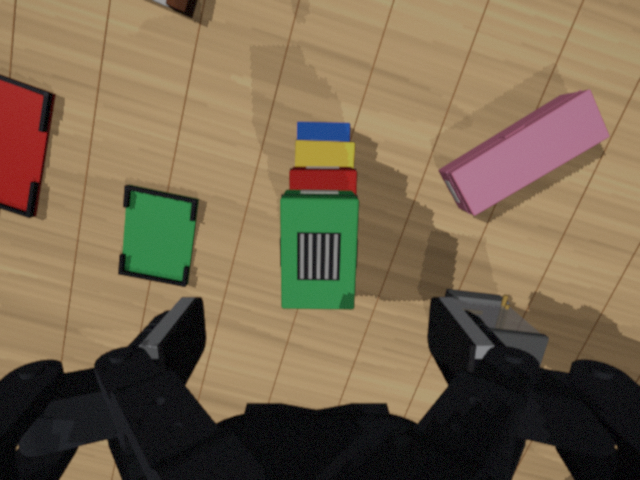

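Emit:
{"api": "apply_moves", "payload": {
  "targets": [
    [[0,-0.03,-0.5,-0.6,1],[0,0,-0.5,0,1],[0,0,-0.5,0,1],[0,0,-0.5,0,1],[0,0,-0.3,0,1],[0,0,-0.25,0,1],[0,0,0,0,1],[0,0,0,0,1]]
  ]
}}

```text
clock: 2.15
eef_pos: [0.583, -0.3106, 0.1464]
tool_rot: [0.99, 0.138, -0.0, -0.0]
ft_force: [0.3, 0.3, 0.5]
grip_width: 0.0855
grasp_force: 0.0
```

Emit:
{"api": "apply_moves", "payload": {
  "targets": [
    [[0,0,0,0,-1],[0,0,0,0,-1],[0,0,0,0,-1],[0,0,0,0,-1],[0,0,0,0,-1],[0,0,0,0,-1],[0,0,0,0,-1],[0,0,0,0,-1]]
  ]
}}

```text
clock: 2.82
eef_pos: [0.5846, -0.3103, 0.1477]
tool_rot: [0.99, 0.139, 0.001, 0.001]
ft_force: [-1.0, 0.5, 4.8]
grip_width: 0.0454
grasp_force: 62.3
```

The wrist image shows the green case at (318,250) with the red, yellow and blue ends above it, the pink decoy at (525,150) and the dispenser at (500,320). Green is now gripped (45 mm opening, 62 N).

Emit:
{"api": "apply_moves", "payload": {
  "targets": [
    [[0,0,0.2,0,-1],[0,0,0.4,0,-1],[0,0,0.4,0,-1],[-0.3,0.6,0.2,-2,-1],[-0.3,0.6,0,-2,-1],[-0.3,0.6,0,-2,-1],[-0.3,0.6,0,-2,-1],[-0.3,0.6,0,-2,-1]]
  ]
}}

```text
clock: 3.48
eef_pos: [0.5229, -0.1891, 0.1939]
tool_rot: [0.999, 0.051, -0.001, -0.0]
ft_force: [0.6, 0.4, -1.4]
grip_width: 0.0452
grasp_force: 61.9
```

Emit:
{"api": "apply_moves", "payload": {
  "targets": [
    [[-0.3,0.6,0,-2,-1],[-0.1,0.2,-0.5,-1,-1],[0,0,-0.7,0,-1],[0,0,-0.7,0,-1],[0,0,-0.5,0,-1],[0,0,0,0,-1],[0,0,0,0,-1],[0,0,0,0,-1]]
  ]
}}

```text
clock: 4.15
eef_pos: [0.5088, -0.1585, 0.0994]
tool_rot: [1.0, 0.026, 0.001, 0.0]
ft_force: [-0.2, -1.4, -1.8]
grip_width: 0.0451
grasp_force: 61.8
```

```bash
cat > t.py <<'E'
from h import *
import sys
p,d=imaging.camera("scene");W=cloud(d,*pose("scene"))
o=get_obs();t=R.from_quat(o["tool_rot"]).as_matrix()
print(o["clock"],(o["eef_pos"]*1000).round(1),"yaw",np.degrees(np.arctan2(t[1,0],t[0,0])).round(1),o["grip_width"])
cv2.imwrite("pics/s%.1f.png"%o["clock"],p)
for a in sys.argv[1:]:
    c,*b=a.split(',');b=list(map(float,b));print(a,find(p,W,c,b[0],b[1],b[2:] or None))
E
python3 look.py
```

```text
4.15 [ 508.8 -158.5   99.4] yaw 3.0
```

Emit:
{"api": "apply_moves", "payload": {
  "targets": [
    [[0,0,-0.5,0,-1],[0,0,-0.4,0,-1],[0,0,-0.3,0,-1],[0,0,-0.2,0,-1],[0,0,-0.15,0,-1],[0,0,-0.1,0,-1],[0,0,0,0,-1],[0,0,0,0,-1]]
  ]
}}

```text
clock: 4.87
eef_pos: [0.5085, -0.1583, 0.0329]
tool_rot: [1.0, 0.026, 0.0, 0.0]
ft_force: [0.2, -0.4, -1.9]
grip_width: 0.0453
grasp_force: 61.9
```

Emit:
{"api": "apply_moves", "payload": {
  "targets": [
    [[0,0,-0.05,0,-1],[0,0,0,0,-1],[0,0,0,0,1],[0,0,0,0,1],[0,0,0,0,1],[0,0,0,0,1],[0,0,0,0,1],[0,0,0,0,1]]
  ]
}}

```text
clock: 5.53
eef_pos: [0.5079, -0.1581, 0.0302]
tool_rot: [1.0, 0.026, -0.0, -0.0]
ft_force: [-0.3, -0.2, 0.4]
grip_width: 0.0852
grasp_force: 0.0
```

Emit:
{"api": "apply_moves", "payload": {
  "targets": [
    [[0,0,0.3,0,1],[0,0,0.6,0,1],[0,0,0.8,0,1],[0,0,0.8,0,1],[0,0,0.8,0,1],[0,0,0.8,0,1],[0,0,0,0,1],[0,0,0,0,1]]
  ]
}}

```text
clock: 6.2
eef_pos: [0.5095, -0.1586, 0.1968]
tool_rot: [1.0, 0.026, 0.003, 0.001]
ft_force: [0.1, -0.2, -1.4]
grip_width: 0.0856
grasp_force: 0.0
```

```bash
python3 look.py green,.038,.06 green,0,.015
```

```text
6.2 [ 509.5 -158.6  196.8] yaw 3.0
green,.038,.06 ([508.5, -158.6, 69.3, 46.0, 2.9], 43.1, 3993)
green,0,.015 ([507.9, -161.1, 87.5, 68.1, 5.1], 3.1, 2129)
```

Emit:
{"api": "apply_moves", "payload": {
  "targets": [
    [[0.3,-0.65,0,2.2,1],[0.3,-0.65,0,2.2,1],[0.3,-0.65,0,2.2,1],[0.3,-0.65,0,2.2,1],[0.3,-0.65,0,2.2,1],[0.3,-0.6,0,2.2,1],[0,0,0,0,1],[0,0,0,0,1]]
  ]
}}

```text
clock: 6.92
eef_pos: [0.579, -0.3128, 0.1908]
tool_rot: [0.99, 0.14, -0.002, -0.002]
ft_force: [-0.3, -0.1, -0.7]
grip_width: 0.0853
grasp_force: 0.0
```

```bash
python3 look.py red,.11,.13 yellow,.07,.09 blue,.03,.05
```

```text
6.9167 [ 579.  -312.8  190.8] yaw 16.1
red,.11,.13 ([581.6, -312.5, 100.4, 46.6, 16.4], 119.1, 14077)
yellow,.07,.09 ([639.0, -298.3, 45.3, 18.7, -74.7], 79.2, 2224)
blue,.03,.05 ([655.9, -292.4, 44.7, 13.3, -75.0], 39.2, 1219)
```

Emit:
{"api": "apply_moves", "payload": {
  "targets": [
    [[0.06,0,-0.4,0.2,1],[0,0,-0.5,0,1],[0,0,-0.5,0,1],[0,0,-0.4,0,1],[0,0,-0.25,0,1],[0,0,0,0,1],[0,0,0,0,1],[0,0,0,0,1]]
  ]
}}

```text
clock: 7.63
eef_pos: [0.583, -0.312, 0.1136]
tool_rot: [0.99, 0.143, 0.001, 0.001]
ft_force: [1.0, -0.8, -0.3]
grip_width: 0.0852
grasp_force: 0.0
```

Emit:
{"api": "apply_moves", "payload": {
  "targets": [
    [[-0.03,0,-0.17,0,1],[0,0,0,0,-1],[0,0,0,0,-1],[0,0,0,0,-1],[0,0,0,0,-1],[0,0,0,0,-1],[0,0,0,0,-1],[0,0,0,0,-1]]
  ]
}}

```text
clock: 8.3
eef_pos: [0.5816, -0.3126, 0.1061]
tool_rot: [0.99, 0.142, 0.001, 0.001]
ft_force: [-0.4, -1.6, 2.3]
grip_width: 0.0451
grasp_force: 61.9
```

Emit:
{"api": "apply_moves", "payload": {
  "targets": [
    [[0,0,0.2,0,-1],[0,0,0.4,0,-1],[0,0,0.5,0,-1],[0,0,0.5,0,-1],[0,0,0.4,0,-1],[0,0.5,0,-2,-1],[0,0.8,0,-2,-1],[0,0.9,0,-2,-1]]
  ]
}}

```text
clock: 8.97
eef_pos: [0.5805, -0.2244, 0.1853]
tool_rot: [0.996, 0.088, -0.0, -0.0]
ft_force: [0.6, -0.0, -2.3]
grip_width: 0.0452
grasp_force: 61.8
```

```bash
python3 look.py red,.1,.3
```

```text
8.9667 [ 580.5 -224.4  185.3] yaw 10.1
red,.1,.3 ([592.0, -220.7, 77.4, 50.4, 10.4], 198.4, 30529)
```

Emit:
{"api": "apply_moves", "payload": {
  "targets": [
    [[-0.1,0.9,0,-2.2,-1],[-0.1,0.9,0,-2.2,-1],[-0.1,0.9,0,-2.2,-1],[-0.1,0.9,0,-2.2,-1],[-0.1,0.9,0,-2.2,-1],[-0.1,0.9,0,-2.1,-1],[0,0,-0.5,0,-1],[0,0,-0.5,0,-1]]
  ]
}}

```text
clock: 9.68
eef_pos: [0.5573, -0.0149, 0.1465]
tool_rot: [1.0, -0.014, 0.001, -0.004]
ft_force: [0.4, -0.7, -1.9]
grip_width: 0.0451
grasp_force: 62.7
```

Emit:
{"api": "apply_moves", "payload": {
  "targets": [
    [[0,0,-0.5,0,-1],[0,0,-0.5,0,-1],[0,0,-0.5,0,-1],[0,0,-0.3,0,-1],[0,0,-0.2,0,-1],[0,0,0,0,-1],[0,0,0,0,-1],[0,0,0,0,-1]]
  ]
}}

```text
clock: 10.35
eef_pos: [0.5576, -0.0171, 0.0665]
tool_rot: [1.0, -0.017, 0.001, -0.004]
ft_force: [-0.9, 0.7, -1.6]
grip_width: 0.0448
grasp_force: 62.5
```

Emit:
{"api": "apply_moves", "payload": {
  "targets": [
    [[0,0.31,0,-1,-1],[0,0,-0.3,0,-1],[0,0,-0.3,0,-1],[0,0,-0.15,0,-1],[0,0,-0.1,0,-1],[0,0,0,0,-1],[0,0,0,0,-1],[0,0,0,0,-1]]
  ]
}}

```text
clock: 11.02
eef_pos: [0.5567, -0.0152, 0.036]
tool_rot: [1.0, -0.017, 0.001, -0.008]
ft_force: [-9.2, 0.9, 22.0]
grip_width: 0.0449
grasp_force: 65.3
```

Emit:
{"api": "apply_moves", "payload": {
  "targets": [
    [[0,0,0.4,0,-1],[0,0,0.4,0,-1],[0,0,0,0,-1],[0,0,0,0,-1]]
  ]
}}

```text
clock: 11.35
eef_pos: [0.5579, -0.0153, 0.065]
tool_rot: [1.0, -0.017, 0.002, -0.008]
ft_force: [0.5, -0.9, -1.6]
grip_width: 0.0454
grasp_force: 62.6
```

```bash
python3 t.py red,.02,.2; python3 -c "
from workcell import get_obs
o=get_obs();print(o['joint_pos'],o['ft_force'],o['ft_torque'],o['tau'],o['tool_rot'])"
```

```text
11.4 [556.8 -15.3  63.8] yaw -2.0 0.045218188190040406
red,.02,.2 ([584.3, -16.6, 49.1, 48.6, 88.6], 76.8, 424)
[-0.03550819  0.49603161 -0.13019475  0.94348966  0.01563334  3.14061346] [-0.14311999 -0.34174487 -1.58437251] [-0.04734459  0.02619902 -0.03057327] [ 5.07666991e-03 -4.72865331e+01  2.26427668e+01 -6.83616707e-02
  6.28279941e-02 -2.02795727e-04] [ 9.99820354e-01 -1.72588890e-02  6.82645258e-04 -7.80543550e-03]
```

Joint 6 is at its limit, so the wrist couldn't follow and the case met the rim. I'll set red at yaw ≈ +0.5° (within the clearance) and then turn the tool half a turn for the remaining cases.

Emit:
{"api": "apply_moves", "payload": {
  "targets": [
    [[0,0,0,1.5,-1],[0,0.1,0,1,-1],[0,0.1,0,0,-1],[0,0.07,0,0,-1],[0,0,0,0,-1],[0,0,0,0,-1]]
  ]
}}

```text
clock: 11.9
eef_pos: [0.5563, -0.0041, 0.0631]
tool_rot: [1.0, 0.005, -0.0, -0.008]
ft_force: [-0.7, 0.5, -1.1]
grip_width: 0.0449
grasp_force: 62.5
```

```bash
python3 look.py; python3 -c "
from workcell import get_obs
o=get_obs();print(o['joint_pos'],o['tool_rot'])"
```

```text
11.9 [556.3  -4.1  63.1] yaw 0.6
[-0.01561074  0.49684917 -0.13037278  0.94449625  0.01540727  3.11652057] [ 9.99959048e-01  4.72696516e-03 -3.04133161e-04 -7.71134030e-03]
```

Emit:
{"api": "apply_moves", "payload": {
  "targets": [
    [[0,0,-0.3,0,-1],[0,0,-0.3,0,-1],[0,0,-0.15,0,-1],[0,0,-0.05,0,-1],[0,0,0,0,-1],[0,0,0,0,-1]]
  ]
}}

```text
clock: 12.45
eef_pos: [0.5568, -0.0045, 0.0318]
tool_rot: [1.0, 0.005, 0.0, -0.008]
ft_force: [-0.1, 0.4, -1.0]
grip_width: 0.0453
grasp_force: 62.5
```

Emit:
{"api": "apply_moves", "payload": {
  "targets": [
    [[0,0,-0.04,0,-1],[0,0,0,0,1],[0,0,0,0,1],[0,0,0,0,1],[0,0,0,0,1],[0,0,0,0,1],[0,0,0,0,1]]
  ]
}}

```text
clock: 13.03
eef_pos: [0.5566, -0.0045, 0.0301]
tool_rot: [1.0, 0.005, 0.0, -0.008]
ft_force: [-0.1, -0.1, 0.1]
grip_width: 0.0854
grasp_force: 0.0
```

Emit:
{"api": "apply_moves", "payload": {
  "targets": [
    [[0,0,0.3,0,1],[0,0,0.6,0,1],[0,0,0.8,0,1],[0,0,0.8,0,1],[0,0,0.8,0,1],[0,0,0.8,7,1],[0,0,0,7,1],[0,0,0,7,1]]
  ]
}}

```text
clock: 13.7
eef_pos: [0.5583, -0.0045, 0.1972]
tool_rot: [0.982, 0.19, 0.002, -0.007]
ft_force: [0.1, 0.2, -0.7]
grip_width: 0.0856
grasp_force: 0.0
```

```bash
python3 look.py red,.038,.06 red,0,.015;  python3 -c "
from workcell import get_obs
o=get_obs();print(o['joint_pos'],o['tool_rot'])"
```

```text
13.7 [558.3  -4.5 197.2] yaw 21.9
red,.038,.06 ([557.9, -4.5, 99.9, 46.1, 0.6], 43.1, 7442)
red,0,.015 ([555.4, -4.8, 120.0, 69.5, -2.3], 3.2, 2571)
[-0.01536195  0.38250658  0.06442501  1.25535094  0.01428257  2.74082119] [ 9.81465749e-01  1.91499998e-01  1.85521482e-04 -7.25946546e-03]
```

Emit:
{"api": "apply_moves", "payload": {
  "targets": [
    [[0.03,-0.32,0,7.1,1],[0.03,-0.32,0,7.1,1],[0.03,-0.32,0,7.1,1],[0.03,-0.32,0,7.1,1],[0.03,-0.32,0,7.1,1],[0.03,-0.32,0,7.1,1],[0.03,-0.32,0,7.1,1],[0.03,-0.32,0,7.1,1]]
  ]
}}

```text
clock: 14.42
eef_pos: [0.5657, -0.1074, 0.1933]
tool_rot: [0.774, 0.633, -0.005, -0.006]
ft_force: [0.1, 0.2, -0.4]
grip_width: 0.0854
grasp_force: 0.0
```

Emit:
{"api": "apply_moves", "payload": {
  "targets": [
    [[0.03,-0.32,0,7.1,1],[0.03,-0.32,0,7.1,1],[0.03,-0.32,0,7.1,1],[0.03,-0.32,0,7.1,1],[0.03,-0.32,0,7.1,1],[0.03,-0.32,0,7.1,1],[0.03,-0.32,0,7.1,1],[0.03,-0.32,0,7.1,1]]
  ]
}}

```text
clock: 15.08
eef_pos: [0.5753, -0.2098, 0.1932]
tool_rot: [0.38, 0.925, -0.007, -0.004]
ft_force: [0.2, 0.0, 1.2]
grip_width: 0.0853
grasp_force: 0.0
```

Emit:
{"api": "apply_moves", "payload": {
  "targets": [
    [[0.03,-0.32,0,7.1,1],[0.03,-0.32,0,7.1,1],[0.03,-0.32,0,7.1,1],[0.03,-0.32,0,7.1,1],[0.03,-0.32,0,7.1,1],[0.03,-0.32,0,7.1,1],[0.03,-0.32,0,7.1,1],[0,0,0,0,1]]
  ]
}}

```text
clock: 15.75
eef_pos: [0.5836, -0.301, 0.193]
tool_rot: [-0.041, 0.999, -0.008, -0.0]
ft_force: [-0.0, -0.3, 0.5]
grip_width: 0.0854
grasp_force: 0.0
```

```bash
python3 look.py yellow,.07,.09 blue,.03,.05;  python3 -c "
from workcell import get_obs
o=get_obs();print(o['joint_pos'],o['tool_rot'])"
```

```text
15.75 [ 583.6 -301.   193. ] yaw -175.3
yellow,.07,.09 ([585.0, -311.7, 129.6, 46.7, 14.6], 79.3, 12835)
blue,.03,.05 ([515.4, -330.7, 44.8, 13.0, -75.6], 39.2, 1109)
[-0.46865163  0.57631987  0.36713398  1.35468511 -0.01305737 -0.54685025] [-3.90656945e-02  9.99209317e-01 -7.38850728e-03 -1.48548620e-04]
```

Emit:
{"api": "apply_moves", "payload": {
  "targets": [
    [[0.03,-0.27,0,5,1],[0,0,-0.4,5,1],[0,0,-0.6,0,1],[0,0,-0.6,0,1],[0,0,-0.6,0,1],[0,0,-0.5,0,1],[0,0,-0.3,0,1],[0,0,0,0,1]]
  ]
}}

```text
clock: 16.47
eef_pos: [0.5831, -0.3076, 0.0701]
tool_rot: [-0.128, 0.992, -0.005, -0.002]
ft_force: [-0.6, 0.4, -0.4]
grip_width: 0.0856
grasp_force: 0.0
```

Emit:
{"api": "apply_moves", "payload": {
  "targets": [
    [[0.04,-0.09,-0.1,0,1],[0,0,0,0,-1],[0,0,0,0,-1],[0,0,0,0,-1],[0,0,0,0,-1],[0,0,0,0,-1],[0,0,0,0,-1],[0,0,0,0,-1]]
  ]
}}

```text
clock: 17.13
eef_pos: [0.5879, -0.3137, 0.0718]
tool_rot: [-0.129, 0.992, -0.008, 0.002]
ft_force: [0.6, 0.8, 5.4]
grip_width: 0.045
grasp_force: 64.0
```

Emit:
{"api": "apply_moves", "payload": {
  "targets": [
    [[0,0,0.2,0,-1],[0,0,0.4,0,-1],[0,0,0.6,0,-1],[0,0,0.7,0,-1],[0,0,0.7,0,-1],[0,0,0.5,0,-1],[0,0.4,0,-2,-1],[0,0.8,0,-2,-1]]
  ]
}}

```text
clock: 17.8
eef_pos: [0.5872, -0.2687, 0.1956]
tool_rot: [-0.091, 0.996, -0.01, 0.002]
ft_force: [0.8, 0.7, -3.5]
grip_width: 0.0451
grasp_force: 63.1
```

```bash
python3 look.py yellow,.1,.3 blue,.03,.05
```

```text
17.8 [ 587.2 -268.7  195.6] yaw -169.6
yellow,.1,.3 ([569.1, -272.1, 97.3, 47.9, 9.9], 203.0, 35959)
blue,.03,.05 ([547.1, -319.4, 78.5, 40.3, 15.3], 39.2, 1983)
```

Emit:
{"api": "apply_moves", "payload": {
  "targets": [
    [[0,0.9,0,-1,-1],[0,0.9,0,-1,-1],[0,0.9,0,-1,-1],[0,0.9,0,-1,-1],[0,0.9,0,-1,-1],[0,0.9,0,-1,-1],[0,0.9,0,-1,-1],[0,0.9,0,-1,-1]]
  ]
}}

```text
clock: 18.52
eef_pos: [0.5859, 0.0243, 0.1934]
tool_rot: [-0.024, 1.0, -0.008, -0.001]
ft_force: [0.5, 0.5, -2.7]
grip_width: 0.0449
grasp_force: 63.3
```

Emit:
{"api": "apply_moves", "payload": {
  "targets": [
    [[0,0.9,0,-1,-1],[0,0.9,0,-1,-1],[0,0.9,0,-1,-1],[0,0.9,0,-1,-1],[0,0.9,0,-1,-1],[0,0.9,0,-1,-1],[0,0.6,0,-1,-1],[0,0,0,0,-1]]
  ]
}}

```text
clock: 19.18
eef_pos: [0.5856, 0.2682, 0.1927]
tool_rot: [0.033, 0.999, -0.007, -0.001]
ft_force: [0.5, -0.7, -3.7]
grip_width: 0.0449
grasp_force: 63.3
```

```bash
python3 look.py yellow,.1,.3 yellow,-.01,.02
```

```text
19.1833 [585.6 268.2 192.7] yaw 176.2
yellow,.1,.3 ([567.3, 272.1, 97.9, 52.9, -2.9], 200.3, 36223)
yellow,-.01,.02 ([583.6, 317.3, 150.0, 63.6, -1.0], 3.2, 4246)
```

Emit:
{"api": "apply_moves", "payload": {
  "targets": [
    [[0,0.6,0,-0.4,-1],[0,0.55,0,-0.4,-1],[0,0,-0.6,0,-1],[0,0,-0.8,0,-1],[0,0,-0.8,0,-1],[0,0,-0.6,0,-1],[0,0,-0.3,0,-1],[0,0,0,0,-1]]
  ]
}}

```text
clock: 19.9
eef_pos: [0.5843, 0.3061, 0.0655]
tool_rot: [0.044, 0.999, -0.01, -0.004]
ft_force: [-1.5, -0.2, -2.9]
grip_width: 0.0454
grasp_force: 63.2
```

```bash
python3 look.py; python3 t.py; python3 - <<'E'
import cv2,glob
p=cv2.imread(sorted(glob.glob('pics/s1[29].*.png')+glob.glob('pics/s2*.png'))[-1])
cv2.imwrite('pics/c1.png',cv2.resize(p[150:260,340:460],None,fx=5,fy=5,interpolation=cv2.INTER_CUBIC))
E
```

```text
19.9 [584.3 306.1  65.5] yaw 175.0
20.0 [587.3 308.1  70.4] yaw 175.0 0.04493537366966988
```

View pics/c1.png

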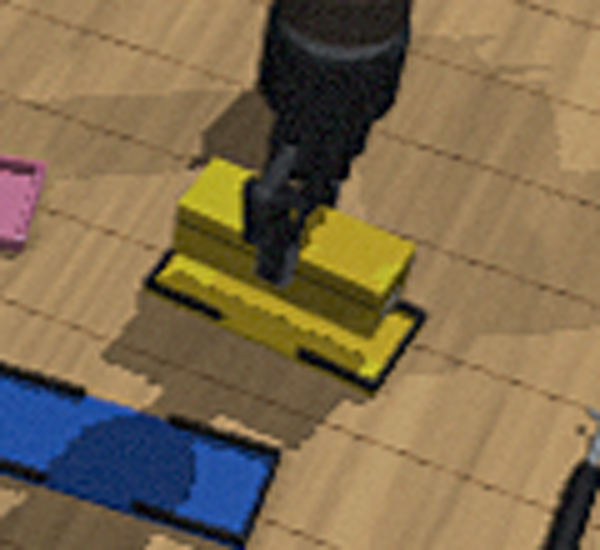

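The crop shows the yellow case (300,250) held above the yellow bay (290,320), with the bay aligned to the case lengthwise.

Emit:
{"api": "apply_moves", "payload": {
  "targets": [
    [[-0.03,0.16,0,0,-1],[0,0,-0.3,0,-1],[0,0,-0.25,0,-1],[0,0,-0.15,0,-1],[0,0,0,0,-1],[0,0,0,0,-1],[0,0,0,0,-1]]
  ]
}}

```text
clock: 20.58
eef_pos: [0.5857, 0.3151, 0.0419]
tool_rot: [0.043, 0.999, -0.008, -0.0]
ft_force: [0.1, 1.0, -2.5]
grip_width: 0.0446
grasp_force: 63.3
```

Emit:
{"api": "apply_moves", "payload": {
  "targets": [
    [[0,0,-0.1,0,-1],[0,0,0,0,-1],[0,0,0,0,-1],[0,0,0,0,-1]]
  ]
}}

```text
clock: 20.92
eef_pos: [0.5857, 0.3151, 0.038]
tool_rot: [0.043, 0.999, -0.008, -0.0]
ft_force: [1.3, 0.2, -2.3]
grip_width: 0.0447
grasp_force: 63.3
```

Emit:
{"api": "apply_moves", "payload": {
  "targets": [
    [[0,0,-0.04,0,-1],[0,0,0,0,-1],[0,0,0,0,1],[0,0,0,0,1],[0,0,0,0,1],[0,0,0,0,1],[0,0,0,0,1],[0,0,0,0,1]]
  ]
}}

```text
clock: 21.58
eef_pos: [0.5859, 0.3152, 0.0366]
tool_rot: [0.043, 0.999, -0.008, -0.0]
ft_force: [0.2, 0.2, 1.1]
grip_width: 0.0857
grasp_force: 0.0
```

Emit:
{"api": "apply_moves", "payload": {
  "targets": [
    [[0,0,0.3,0,1],[0,0,0.6,0,1],[0,0,0.8,0,1],[0,0,0.8,0,1],[0,0,0.8,0,1],[0,0,0.6,0,1],[0,0,0,0,1],[0,0,0,0,1]]
  ]
}}

```text
clock: 22.25
eef_pos: [0.5869, 0.3158, 0.196]
tool_rot: [0.043, 0.999, -0.006, 0.002]
ft_force: [0.2, -1.0, 0.2]
grip_width: 0.0854
grasp_force: 0.0
```

```bash
python3 look.py yellow,.038,.06 yellow,0,.015
```

```text
22.25 [586.9 315.8 196. ] yaw 175.0
yellow,.038,.06 ([583.0, 315.3, 129.5, 46.1, -5.0], 43.2, 9912)
yellow,0,.015 ([585.0, 312.6, 149.6, 70.6, -4.9], 3.3, 3167)
```

Emit:
{"api": "apply_moves", "payload": {
  "targets": [
    [[0,-0.95,0,1.2,1],[0,-0.95,0,1.2,1],[0,-0.95,0,1.2,1],[0,-0.95,0,1.2,1],[0,-0.95,0,1.2,1],[0,-0.95,0,1.2,1],[0,-0.95,0,1.2,1],[0,-0.95,0,1.2,1]]
  ]
}}

```text
clock: 22.97
eef_pos: [0.5841, 0.0093, 0.1906]
tool_rot: [-0.041, 0.999, -0.008, -0.001]
ft_force: [-0.4, -0.1, -0.3]
grip_width: 0.0853
grasp_force: 0.0
```

Emit:
{"api": "apply_moves", "payload": {
  "targets": [
    [[0,-0.95,0,1.2,1],[0,-0.95,0,1.2,1],[0,-0.95,0,1.2,1],[0,-0.95,0,1.2,1],[0,-0.95,0,1.2,1],[0,-0.95,0,1.2,1],[0,-0.95,0,1.2,1],[0,-0.95,0,1.2,1]]
  ]
}}

```text
clock: 23.63
eef_pos: [0.5843, -0.2943, 0.1903]
tool_rot: [-0.124, 0.992, -0.007, -0.001]
ft_force: [1.4, -0.1, 0.5]
grip_width: 0.0857
grasp_force: 0.0
```

Emit:
{"api": "apply_moves", "payload": {
  "targets": [
    [[0,-0.5,-0.5,1.2,1],[0,0,-0.5,0,1],[0,0,0,0,1],[0,0,0,0,1],[0,0,0,0,1]]
  ]
}}

```text
clock: 24.05
eef_pos: [0.5855, -0.312, 0.1521]
tool_rot: [-0.135, 0.991, -0.007, 0.001]
ft_force: [0.6, 0.0, 0.5]
grip_width: 0.0854
grasp_force: 0.0
```

```bash
python3 look.py blue,.03,.05
```

```text
24.05 [ 585.5 -312.   152.1] yaw -164.5
blue,.03,.05 ([586.1, -311.6, 158.4, 45.5, 15.4], 39.2, 15583)
```

Emit:
{"api": "apply_moves", "payload": {
  "targets": [
    [[0.01,0,-0.5,0,1],[0,0,-0.7,0,1],[0,0,-0.7,0,1],[0,0,-0.6,0,1],[0,0,-0.35,0,1],[0,0,0,0,1],[0,0,0,0,1],[0,0,0,0,1]]
  ]
}}

```text
clock: 24.77
eef_pos: [0.5877, -0.313, 0.0407]
tool_rot: [-0.135, 0.991, -0.009, 0.003]
ft_force: [0.1, -0.8, 1.3]
grip_width: 0.0855
grasp_force: 0.0
```

Emit:
{"api": "apply_moves", "payload": {
  "targets": [
    [[0,0,-0.25,0,1],[0,0,0,0,1],[0,0,0,0,1],[0,0,0,0,1]]
  ]
}}

```text
clock: 25.1
eef_pos: [0.5862, -0.313, 0.0287]
tool_rot: [-0.134, 0.991, -0.008, 0.001]
ft_force: [0.8, 0.4, -0.2]
grip_width: 0.0854
grasp_force: 0.0
```

Emit:
{"api": "apply_moves", "payload": {
  "targets": [
    [[0,0,0,0,-1],[0,0,0,0,-1],[0,0,0,0,-1],[0,0,0,0,-1],[0,0,0,0,-1],[0,0,0,0,-1],[0,0,0,0,-1],[0,0,0,0,-1]]
  ]
}}

```text
clock: 25.77
eef_pos: [0.5864, -0.3131, 0.0289]
tool_rot: [-0.134, 0.991, -0.008, 0.001]
ft_force: [-0.2, -0.5, 4.4]
grip_width: 0.0452
grasp_force: 63.6
```

Emit:
{"api": "apply_moves", "payload": {
  "targets": [
    [[0,0,0.2,0,-1],[0,0,0.4,0,-1],[0,0,0.6,0,-1],[0,0,0.7,0,-1],[0,0,0.7,0,-1],[0,0,0.5,0,-1],[0,0,0,0,-1],[0,0,0,0,-1]]
  ]
}}

```text
clock: 26.43
eef_pos: [0.5864, -0.313, 0.1527]
tool_rot: [-0.134, 0.991, -0.008, 0.002]
ft_force: [-0.6, -0.4, -4.0]
grip_width: 0.0453
grasp_force: 63.1
```

```bash
python3 look.py blue,.08,.3
```

```text
26.4333 [ 586.4 -313.   152.7] yaw -164.6
blue,.08,.3 ([561.8, -319.8, 108.1, 46.5, 15.8], 163.1, 43648)
```

Emit:
{"api": "apply_moves", "payload": {
  "targets": [
    [[-0.09,0.7,0,-0.67,-1],[-0.09,0.9,0,-0.67,-1],[-0.09,0.9,0,-0.67,-1],[-0.09,0.9,0,-0.67,-1],[-0.09,0.9,0,-0.67,-1],[-0.09,0.9,0,-0.67,-1],[-0.09,0.9,0,-0.67,-1],[-0.09,0.9,0,-0.67,-1]]
  ]
}}

```text
clock: 27.15
eef_pos: [0.5547, -0.0312, 0.1492]
tool_rot: [-0.087, 0.996, -0.007, -0.002]
ft_force: [1.1, -0.1, -2.9]
grip_width: 0.0453
grasp_force: 63.1
```

Emit:
{"api": "apply_moves", "payload": {
  "targets": [
    [[-0.09,0.9,0,-0.67,-1],[-0.09,0.9,0,-0.67,-1],[-0.09,0.9,0,-0.67,-1],[-0.09,0.9,0,-0.67,-1],[-0.09,0.7,0,-0.67,-1],[0,0,0,0,-1],[0,0,0,0,-1],[0,0,0,0,-1]]
  ]
}}

```text
clock: 27.82
eef_pos: [0.5378, 0.1386, 0.1501]
tool_rot: [-0.059, 0.998, -0.008, -0.002]
ft_force: [-0.1, 0.0, -3.3]
grip_width: 0.0448
grasp_force: 63.2
```

```bash
python3 look.py blue,.08,.3 blue,-.01,.02
```

```text
27.8167 [537.8 138.6 150.1] yaw -173.3
blue,.08,.3 ([512.5, 135.7, 108.0, 46.8, 6.4], 160.8, 43913)
blue,-.01,.02 ([510.1, 189.7, 125.1, 5.5, 6.8], 3.2, 948)
```

Emit:
{"api": "apply_moves", "payload": {
  "targets": [
    [[0.03,0.3,0,0,-1],[0,0.25,-0.4,0,-1],[0,0,-0.6,0,-1],[0,0,-0.6,0,-1],[0,0,-0.5,0,-1],[0,0,-0.2,0,-1],[0,0,0,0,-1],[0,0,0,0,-1]]
  ]
}}

```text
clock: 28.53
eef_pos: [0.5407, 0.1607, 0.0604]
tool_rot: [-0.058, 0.998, -0.008, 0.0]
ft_force: [1.2, 0.7, -2.2]
grip_width: 0.0452
grasp_force: 63.1
```

```bash
python3 look.py; python3 - <<'E'
from h import *
p,d=imaging.camera("scene")
cv2.imwrite('pics/c2.png',cv2.resize(p[170:280,300:420],None,fx=5,fy=5,interpolation=cv2.INTER_CUBIC))
o=get_obs();print(o['eef_pos'])
E
```

```text
28.5333 [540.7 160.7  60.4] yaw -173.3
[0.54192128 0.16128026 0.06183187]
```

View pics/c2.png

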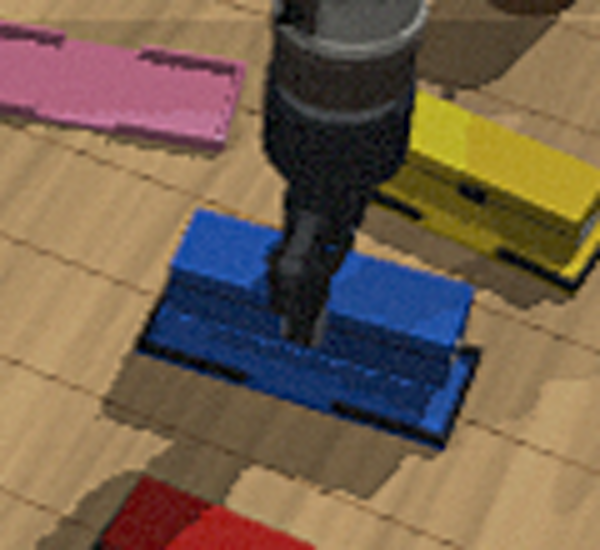

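The crop shows the blue case (310,280) held above the blue bay (300,380) and lined up with it. Yellow is in its bay at right (480,190).

Emit:
{"api": "apply_moves", "payload": {
  "targets": [
    [[-0.05,0,-0.2,0,-1],[0,0,-0.2,0,-1],[0,0,-0.15,0,-1],[0,0,-0.1,0,-1],[0,0,0,0,-1],[0,0,0,0,-1],[0,0,0,0,-1]]
  ]
}}

```text
clock: 29.22
eef_pos: [0.5385, 0.1612, 0.0343]
tool_rot: [-0.059, 0.998, -0.008, 0.0]
ft_force: [-0.6, -0.5, -3.2]
grip_width: 0.045
grasp_force: 63.3
```

Emit:
{"api": "apply_moves", "payload": {
  "targets": [
    [[0,0,-0.04,0,-1],[0,0,0,0,-1],[0,0,0,0,1],[0,0,0,0,1],[0,0,0,0,1],[0,0,0,0,1],[0,0,0,0,1],[0,0,0,0,1]]
  ]
}}

```text
clock: 29.88
eef_pos: [0.5386, 0.1611, 0.0329]
tool_rot: [-0.059, 0.998, -0.008, 0.001]
ft_force: [0.0, 0.1, 0.0]
grip_width: 0.0852
grasp_force: 0.0
```

Emit:
{"api": "apply_moves", "payload": {
  "targets": [
    [[0,0,0.3,0,1],[0,0,0.6,0,1],[0,0,0.8,0,1],[0,0,0.8,0,1],[0,0,0.8,0,1],[-0.5,0,0.6,0,1],[-0.5,0,0,0,1],[0,0,0,0,1]]
  ]
}}

```text
clock: 30.55
eef_pos: [0.4966, 0.1612, 0.1908]
tool_rot: [-0.059, 0.998, -0.007, 0.001]
ft_force: [-0.7, -0.2, -0.7]
grip_width: 0.0853
grasp_force: 0.0
```

```bash
python3 look.py blue,.038,.06 blue,0,.015; python3 t.py green,.035,.06 red,.035,.06 yellow,.035,.06 blue,.035,.06
```

```text
30.55 [496.6 161.2 190.8] yaw -173.2
blue,.038,.06 ([538.1, 161.3, 159.1, 46.2, 6.9], 43.3, 11133)
blue,0,.015 ([539.4, 161.4, 179.0, 68.4, 6.2], 3.3, 3300)
30.65 [498.3 161.1 189. ] yaw -173.3 0.0855320217182464
green,.035,.06 ([508.8, -160.5, 69.1, 46.4, 2.3], 42.7, 393)
red,.035,.06 ([557.5, -5.9, 100.1, 48.7, 0.2], 42.8, 637)
yellow,.035,.06 ([583.2, 313.9, 130.5, 51.9, -6.1], 42.5, 591)
blue,.035,.06 ([539.1, 159.3, 160.0, 49.1, 6.6], 42.7, 817)
```

All four measure centred, flat and released.

```bash
python3 -c "
from workcell import order
print(order.job_done())"
```

```text
the job is handed in; nothing more can be done
None
```

All four cases are in the bays of their own colours, lying flat, within about 3 mm of the bay centres and 3° of the bay directions; the job is handed in at about 31 s with no verdict shown, and I did not re-measure the pencil cup and screw dispenser (the arm never went near either).

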